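# Clamp a valve block and blow out its oil bore

### The job

Slide the aluminium valve block along its nest until it is fully home against the end stop, and swing the toggle clamp over centre onto it so that it locks. With the block clamped, squeeze the fixed air gun's trigger all the way in for a good second and let it go. Then swing the clamp back fully open, leaving the block lying home in the nest and the gear, bearing ring and wrench on the bench where they are.

Things in the scene. Friction and masses are not known exactly. Their poses are not given: they have to be found in the camera images.
- fixture: Dark steel plate 12 mm thick fixed on the bench, carrying nest and toggle clamp. Origin: on the bench surface, z up, straight under the clamp foot when shut. Plate covers x -120 to +80, y -170 to +70 mm. Nest: two steel rails along x, inner faces at y +-32.5 mm, 10 mm tall above the plate, from x -100 to +40 mm. The block slides to +x on the plate between them.
- stop_face (a point): Middle of the face of the nest's end stop, a steel bar 70 mm long in y and 26 mm tall above the plate; at x +40, y 0, z 26 mm in the fixture frame. The face looks to -x.
- clamp_spot (a point): Where the 16 mm rubber clamp foot presses when shut: x 0, y 0, z 44 mm in the fixture frame. Clamp bracket: x +-25, y -138 to -68, up to 87 mm high. The clamp arm hinges at y -85, z 80 mm. Open it stands upright, up to 185 mm high, its foot pointing to +y as far as y -36 mm, x +-8 mm; shut it lies level to +y.
- block: Loose aluminium block 100 (x) x 60 (y) mm, 0.35 to 0.7 kg, flat in the nest, 14 to 36 mm short of the stop. Origin: centre of underside, axes as the fixture's. Land x -50 to +21 mm: 32 mm high; shoulder x +21 to +50: 48 mm high. Home: +x end on the stop, origin at x -10, z 12 mm in the fixture frame. If over 3 mm short, the clamp foot lands on the shoulder and cannot lock.
- handle_hinge (a point): Hinge axis of the clamp handle, at x 0, y -118, z 64.5 mm in the fixture frame; the axis runs along the fixture's x.
- handle_grip (a point): Point on the axis of the round black handle grip, 18 mm diameter, 120 mm from the hinge; the handle ends 25 mm beyond it, the grip begins 55 mm from the hinge.
- clamp_handle (a joint): Handle angle (rad) about the fixture's +x: 0 = fully open, standing upright (leaning 0.07 rad to -y); it swings over to -y; 1.5 = locked, level, pointing to -y. A toggle: sprung towards open up to the centre near 1.35, towards locked beyond. At the grip, shutting takes up to 10 N (pushing square to the handle); the lock lets go at about 8 N upwards, then it springs open.
- gun: Fixed air gun on a grey stand (block 60 x 70 x 30 mm), barrel to its -y, towards the block. Origin: on the bench, under the middle of the gun body; axes within 0.06 rad of the fixture's, z up. Gun  bar 26 mm wide (x +-13), 130 mm long (y +-65), z 80 to 110 mm, on a post 18 x 30 mm.
- trigger (a joint): Angle of the sprung trigger (rad): 0 = free, 0.16 = squeezed fully in against its stop. It springs back. At trigger_grip it needs about 3 N at first and 10 N fully in.
- trigger_grip (a point): Mid-thickness of the trigger, 85 mm from its hinge, 95 mm high. Trigger: steel lever 6 mm thick, 100 mm long, z 85 to 105 mm, along the gun's -x side; upright hinge at the gun's x -17.5, y -50 mm, tail to +y. Pinch across the gun's x: body plus trigger measure 48 mm free (outer face at x -34 mm), 33.5 mm squeezed (x -20.5 to +13 mm).
- gear: Bystander: steel gear 70 mm across, 24 mm high, lying loose. Origin: centre of underside.
- bearing: Bystander: steel bearing ring 60 mm across, 16 mm high, loose. Origin: centre of underside.
- wrench: Bystander: steel wrench about 170 mm long, lying loose along its own x; origin about its middle.
Mind the look-alikes: they are no part of the job. Leave any orange or red look-alike of the block alone. What is shaped like the gun but green is not meant.

How it is judged:
By the outcome, as a careful person would: the job done as asked, in the order asked, and still so for the second after the job is handed in, with the robot touching nothing.
It also fails if it takes over 72 s, if anything falls off the work surface, if the arm or the gripper's body presses on something with over 40 N, if the wrist force passes 120 N, or if a joint passes its speed limit or range.

### The arm

A 6-joint arm with a two-finger parallel gripper is mounted at the origin on the work surface. World frame = base frame: x ahead of the robot, y to its left, z up, the work surface at z = 0. Lengths are in m, angles in degrees, forces in N, time in s.
With the tool pointing down it reaches from about 0.275 to 0.775 m from the base axis. Payload 14.6 kg.
Tool frame: the origin (TCP) lies between the finger pads; the fingertips stand 25 mm ahead of it and the grasp point (between the pads) lies 6 mm ahead of it; z points along the fingers, x is the direction in which the jaws open and shut, and the axes are right-handed (so a half turn about z gives the same grasp; the last joint's range is limited). The gripper opens to 85 mm and grips with 20 to 120 N. Pads are 22 mm wide; open, the fingers measure 114 mm over their backs; the gripper's body (76 mm by 85 mm) begins 54 mm behind the grasp point. The pads swing forward as they close: fully open they stand 13 mm farther back than shut.
Start: joints at [-74.101, 15.075, -2.767, 72.158, 0, 81.102], TCP at [0.22, -0.477, 0.256] pointing down, gripper open.
Joint ranges: [-151.79, 151.79], [-50.71, 97.33], [-67.44, 78.34], [-121.81, 120.89], [-77.56, 73.72], [-180, 180]. Speed limits (degrees/s): [108.29, 108.29, 147.25, 159.86, 180, 180].

### API

Orientations are given as [roll, pitch, yaw] about the fixed x, y, z axes, in that order (R = Rz(yaw) Ry(pitch) Rx(roll)).
In Python, from bench import env gives the robot as it stands.
- The arm moves only by the tool apply_moves, never from a script. Its argument "motion" is a list that holds one entry, the list of rows, each a list of 6 numbers: the shift along the tool's x, y, z scaled (see below), then the turn, a rotation vector about the tool's x, y, z scaled (see below). A call has 1 to 5 rows; each row shifts and turns the pose as measured when the row begins, along the tool's axes as they then stand; what a row does not reach is not made up. The controller multiplies each number of a shift by 500 mm and each number of a turn by 4 degrees. A row lasts 1/10 s, in which the tool goes at most 50 mm and 8.59 degrees, less where a joint would pass 70% of its speed; a pose out of reach is approached as far as the arm can. A call with a number of a shift or a turn outside -1 to 1 is refused whole. A call with a gripper value outside its range is refused whole. "claw" is the closure, from -1 (fully open) to 1 (shut), set as the call begins (left out, the last holds). The fingers move at their own pace and stop on an object; the grip force is fixed at half the most. Time passes only in rows, so rows that do not move let the fingers close. It gives the time, the measured TCP pose, the force and the opening at its end, in the units of the state.
- env.get_obs(): the state, without advancing time (a new reading comes with each control period).
- env.read_camera(name): name is "side" or "top"; returns (picture, depth): 400x640x3 uint8, blue, green, red; 400x640 float32, m along the optical axis (not along the pixel's ray), 0 where there is no reading.
- env.camera_info(name): a dict with "camera_matrix" (3x3 intrinsics, pixels), "D" ([k1, k2, p1, p2, k3] as OpenCV has them; the pictures are not rectified), "extrinsics" (4x4, takes a point from world to camera coordinates). Camera axes: x right, y down, z forward; pixel columns grow to the right and rows downward; lengths in m; the calibration is good to about 2 mm. A picture is of the moment at which its call begins. camera_info takes no time and is no camera call.
- env.sign_off(): hands the job in, once; it reports no verdict.
Trained networks look in the newest picture that a camera, given by its name, has taken for a name from the list of things; names that differ only in an ending like _2 or _b are one class to them, and where a whole thing is asked for, a point or a joint stands for the part that bears it (a point fixed in the world has none). Each returns a list of dicts, best first, with "p" (0 to 1); they miss things now and then, are a little off and sometimes report something else, mostly with a low value. They report only what shows in the picture. A call takes as long as a camera call. They do not tell look-alikes from the thing itself.
- env.search_frame(camera, query): "location" ([column, row] in pixels, amid what is visible of it).
The state is a dict: "time": time; "joint_positions": joint angles; "qd": joint speeds; "joint_torque": joint torques, N m; "tcp_pos": TCP position; "tool_rot": TCP orientation; "contact_force": force on the tool from outside, world axes, zero at the start; "ft_torque": the same for the moment, N m; "opening": finger opening in m.
Only numpy, scipy, OpenCV 4.12 (cv2) and the standard library are available. Lean on these libraries where they do the work, as an engineer would, in place of code of your own. Each camera call takes 0.05 s, during which the arm holds its last target. There are 200 camera calls.

## Working session

There is one attempt and no reset: what is moved stays moved. The work goes in short steps, Python scripts to look and compute and a tool call to move; the robot and the scene stay as the last step left them, time stands still between calls to the robot, and variables do not carry over. Pictures are saved under pics/ and viewed, about 8 in all and at most 12, crops included, and the job is handed in when it is done.

Besides the shell and the picture viewer there is one more tool, called as name(argument=value, ...) on one line, values as JSON. apply_moves: Moves the arm, as the interface text tells. Its arguments: {"type":"object","properties":{"motion":{"type":"array"},"claw":{"type":"number"}},"required":["motion"]}

```bash
ls; mkdir -p pics
cat > h.py <<'E'
import numpy as np, cv2
from bench import env
from scipy.spatial.transform import Rotation as R
np.set_printoptions(precision=4,suppress=True)
def cam(n):
    i=env.camera_info(n); return np.array(i["camera_matrix"],float),np.array(i["D"],float),np.array(i["extrinsics"],float)
def ray(n,px):
    K,D,E=cam(n); u=cv2.undistortPoints(np.array(px,float).reshape(-1,1,2),K,D).reshape(-1,2)
    d=np.c_[u,np.ones(len(u))]; return -E[:3,:3].T@E[:3,3], d@E[:3,:3]
def atz(n,px,z):
    o,d=ray(n,px); return o+d*((z-o[2])/d[:,2])[:,None]
def proj(n,P):
    K,D,E=cam(n); return cv2.projectPoints(np.array(P,float).reshape(-1,3),cv2.Rodrigues(E[:3,:3])[0],E[:3,3],K,D)[0].reshape(-1,2)
def cloud(n,dep):
    h,w=dep.shape; uv=np.stack(np.meshgrid(np.arange(w),np.arange(h)),-1).reshape(-1,2)
    o,d=ray(n,uv); P=o+d*dep.reshape(-1,1); P[dep.reshape(-1)<=0]=np.nan; return P.reshape(h,w,3)
E
python3 - <<'E'
from h import *
o=env.get_obs(); print(o)
for n in("top","side"):
    im,d=env.read_camera(n); cv2.imwrite(f"pics/{n}0.png",im); np.savez(f"pics/{n}0.npz",im=im,d=d)
    P=cloud(n,d)
    print(n,"cam at",ray(n,[[320,200]])[0])
    for q in["fixture","block","gun","clamp_handle","handle_grip","trigger","trigger_grip","stop_face","clamp_spot","gear","bearing","wrench"]:
        for r in env.search_frame(n,q)[:3]:
            c=np.round(r["location"]).astype(int); print(q,round(r["p"],2),c,P[c[1],c[0]])
E
```

```text
pics
{'time': 0.0, 'joint_positions': array([-74.1009,  15.0979,  -2.8035,  72.1591,   0.0007,  81.1011]), 'qd': array([ 0.0121, -0.0511,  0.0766, -0.0108,  0.0534,  0.0824]), 'joint_torque': array([  0.005 , -63.7629,  38.4556,   0.0138,   0.0001,   0.    ]), 'tcp_pos': array([ 0.2201, -0.4763,  0.2558]), 'tool_rot': array([-179.99  ,    0.0597,  -65.202 ]), 'contact_force': array([ 0.8173, -0.988 ,  0.5593]), 'ft_torque': array([-0.0301, -0.0414,  0.0029]), 'opening': 0.085373828546213}
top cam at [0.4683 0.0315 1.3021]
fixture 0.57 [366 218] [ 0.5084 -0.1359  0.0137]
fixture 0.25 [344 229] [ 0.475  -0.0669  0.0485]
block 0.81 [275 280] [0.3242 0.1347 0.0283]
block 0.79 [437 252] [ 0.4083 -0.343   0.0348]
block 0.59 [346 231] [ 0.4692 -0.0731  0.044 ]
gun 0.95 [276 235] [0.4572 0.1264 0.1112]
gun 0.56 [193 228] [0.4753 0.358  0.1076]
clamp_handle 0.6 [396 207] [ 0.5309 -0.1878  0.2075]
handle_grip 0.59 [395 209] [ 0.5264 -0.1873  0.1967]
trigger 0.63 [273 248] [ 0.4168  0.1441 -0.0022]
trigger 0.44 [195 233] [0.4614 0.3529 0.1046]
stop_face 0.93 [366 216] [ 0.5145 -0.1359  0.0132]

[... 632 characters left out ...]
  0.182 ]
clamp_handle 0.67 [286 278] [0.5635 0.1689 0.0087]
clamp_handle 0.61 [302 210] [ 0.6412 -0.0131  0.0216]
handle_grip 0.6 [380 142] [ 0.5269 -0.1844  0.1711]
trigger 0.74 [300 213] [ 0.6422 -0.0054  0.0171]
trigger 0.59 [267 361] [0.4484 0.3832 0.1083]
trigger 0.42 [348 265] [ 0.467   0.0581 -0.0004]
trigger_grip 0.57 [269 361] [0.4454 0.3815 0.1086]
trigger_grip 0.45 [352 270] [0.422  0.1297 0.0972]
stop_face 0.82 [375 204] [ 0.4992 -0.1354  0.0148]
clamp_spot 0.66 [377 203] [ 0.4963 -0.1407  0.0155]
gear 0.74 [301 211] [ 0.6398 -0.0067  0.0245]
bearing 0.68 [315 174] [ 0.6987 -0.1634 -0.0021]
bearing 0.4 [285 278] [0.5657 0.1696 0.0078]
wrench 0.75 [284 276] [0.5715 0.1655 0.0062]
```

Run:
```python
import cv2
t=cv2.imread("pics/top0.png")[120:320,160:460]; cv2.imwrite("pics/t1.png",cv2.resize(t,(800,533),interpolation=cv2.INTER_CUBIC))
t=cv2.imread("pics/side0.png")[100:400,230:470]; cv2.imwrite("pics/s1.png",cv2.resize(t,(480,600),interpolation=cv2.INTER_CUBIC))
```

```text
(no output)
```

View pics/t1.png

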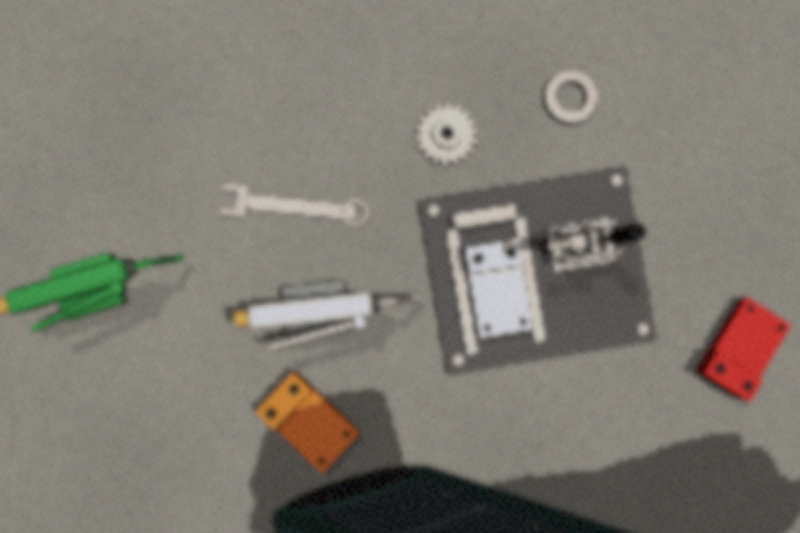

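View pics/s1.png

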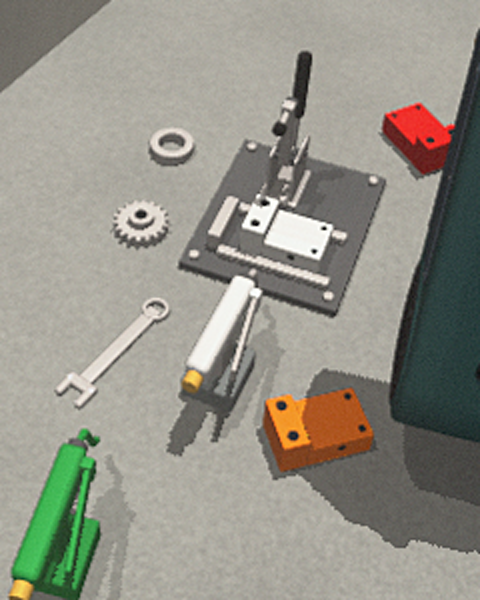

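The aluminium block is the white one in the nest (crop t1 ~(498,290), i.e. full-image px (347,229)). The orange (275,280) and red (437,252) blocks are look-alikes. The white gun on the grey stand at px (276,235) is the right one and the green one at (193,228) is not. The side crop confirms both choices. Next I fit the poses.

Run:
```python
from h import *
def rect(p):
    (c,s,a)=cv2.minAreaRect(p.astype(np.float32)*1000); return np.array(c),s,a
for n in("top","side"):
    f=np.load(f"pics/{n}0.npz"); im,d=f["im"],f["d"]; P=cloud(n,d); g=im.max(2).astype(int); sat=g-im.min(2)
    uv=np.stack(np.meshgrid(np.arange(640),np.arange(400)),-1)
    Z=P[...,2]; X=P[...,0]; Y=P[...,1]
    # plate by colour
    box=(X>.36)&(X<.64)&(Y>-.30)&(Y<.03)
    m=box&(g<95)&(abs(Z-.012)<.006)
    m=cv2.morphologyEx(m.astype(np.uint8),cv2.MORPH_OPEN,np.ones((2,2)))
    k,l,st,_=cv2.connectedComponentsWithStats(m); b=1+np.argmax(st[1:,4]); 
    cs,_=cv2.findContours((l==b).astype(np.uint8),0,2); c=max(cs,key=cv2.contourArea).reshape(-1,2)
    w=atz(n,c,.012)[:,:2]; print(n,"plate",rect(w), "bench g",np.median(g[(abs(Z)<.003)]), "plate g",np.median(g[l==b]),"z",np.median(Z[l==b]))
    # block tops
    bx=(X>.40)&(X<.58)&(Y>-.16)&(Y<.03)
    for lo,hi in((.037,.052),(.052,.070)):
        q=bx&(Z>lo)&(Z<hi)&(g>120)
        print(" layer",lo,q.sum(),np.median(Z[q]) if q.any() else 0, rect(P[q][:,:2]) if q.sum()>4 else 0)
    q=(X>.38)&(X<.54)&(Y>.03)&(Y<.24)&(Z>.09)&(g>60)
    print(" gun",q.sum(),np.percentile(Z[q],[5,50,95]))
    q2=q&(Z>.105)&(sat<40); print("  top",rect(P[q2][:,:2]),q2.sum())
    q=(X>.45)&(X<.6)&(Y>-.30)&(Y<-.1)&(Z>.09); print(" clamp hi",q.sum()); 
    for a in np.arange(.09,.24,.015):
        s=q&(Z>=a)&(Z<a+.015); 
        if s.any(): print("   z",round(a,3),s.sum(),np.nanmedian(P[s],0))
```

```text
top plate (array([ 496.8312, -122.6786]), (194.11148071289062, 238.07040405273438), 9.660815238952637) bench g 136.0 plate g 89.0 z nan
 layer 0.037 595 0.043622992468207666 (array([492.7617, -39.3619]), (139.824951171875, 127.24561309814453), 8.18856430053711)
 layer 0.052 189 0.06032785819205633 (array([498.2826, -75.8745]), (83.489501953125, 105.1705551147461), 46.13673400878906)
 gun 597 [0.0993 0.1087 0.1133]
  top (array([443.4398, 122.7728]), (46.583763122558594, 135.9966583251953), 6.965057849884033) 472
 clamp hi 197
   z 0.09 11 [ 0.5172 -0.16    0.0926]
   z 0.105 4 [ 0.5294 -0.1819  0.111 ]
   z 0.12 5 [ 0.5295 -0.1814  0.1292]
   z 0.135 11 [ 0.5289 -0.1827  0.1433]
   z 0.15 20 [ 0.5241 -0.1824  0.1615]
   z 0.165 94 [ 0.5222 -0.1387  0.1711]
   z 0.18 10 [ 0.5306 -0.1856  0.1876]
   z 0.195 28 [ 0.5322 -0.1903  0.2076]
   z 0.21 14 [ 0.5295 -0.1947  0.2109]
side plate (array([416.9926, -39.1985]), (35.35430908203125, 6.5483245849609375), 9.923467636108398) bench g 172.0 plate g 89.0 z 0.013104108886359933
 layer 0.037 664 0.04363947212414243 (array([494.9083, -69.889 ]), (139.42979431152344, 68.74082946777344), 9.93233585357666)
 layer 0.052 211 0.06005743192549118 (array([513.4344, -89.3618]), (30.137678146362305, 104.08804321289062), 7.9193220138549805)
 gun 1026 [0.0942 0.1081 0.1119]
  top (array([440.6657, 123.2939]), (48.12294387817383, 137.69094848632812), 7.002383232116699) 694
 clamp hi 455
   z 0.09 37 [ 0.5242 -0.145   0.0974]
   z 0.105 38 [ 0.523  -0.1443  0.1129]
   z 0.12 44 [ 0.5214 -0.1788  0.1288]
   z 0.135 35 [ 0.5206 -0.1816  0.1433]
   z 0.15 80 [ 0.5213 -0.1431  0.1594]
   z 0.165 123 [ 0.5214 -0.1446  0.171 ]
   z 0.18 38 [ 0.5277 -0.1865  0.187 ]
   z 0.195 49 [ 0.528  -0.1894  0.2039]
   z 0.21 11 [ 0.531  -0.1916  0.2109]
```

```bash
cat >> h.py <<'E'
def T(o,yaw,p):
    p=np.array(p,float).reshape(-1,3)/1000; c,s=np.cos(np.radians(yaw)),np.sin(np.radians(yaw))
    return np.c_[o[0]+c*p[:,0]-s*p[:,1],o[1]+s*p[:,0]+c*p[:,1],p[:,2]]
def rectz(x0,x1,y0,y1,z): return [[x0,y0,z],[x1,y0,z],[x1,y1,z],[x0,y1,z]]
E
python3 - <<'E'
from h import *
from scipy.optimize import minimize
F=((.5082,-.0701),9.66); 
# refine plate: gradient along outline in both images
def score(v,n,im,sgn,loops):
    s=0;k=0
    for lp,(a) in loops:
        a=np.array(a,float); c=a.mean(0)
        for i in range(4):
            t=np.linspace(.06,.94,40)[:,None]; L=a[i]*(1-t)+a[(i+1)%4]*t
            nrm=(a[i]+a[(i+1)%4])/2-c; nrm/=np.linalg.norm(nrm)
            vals=[]
            for off in(-3,3):
                p=proj(n,T(v[:2],v[2],L+nrm*off)); vals.append(cv2.remap(im,p[:,0].astype(np.float32),p[:,1].astype(np.float32),1)[:,0])
            s+=np.mean(np.clip((vals[1]-vals[0])*lp,-10,40))
    return -s
ims={n:cv2.cvtColor(np.load(f"pics/{n}0.npz")["im"],6).astype(np.float32) for n in("top","side")}
plate=[(1,rectz(-120,80,-170,70,12))]
for ns in(["top"],["side"],["top","side"]):
    r=minimize(lambda v:sum(score([v[0]/1e3,v[1]/1e3,v[2]],n,ims[n],1,plate) for n in ns),[508.2,-70.1,9.6],method="Nelder-Mead",options=dict(initial_simplex=[[508,-70,9.6],[513,-70,9.6],[508,-65,9.6],[508,-70,11]]))
    print("fix",ns,r.x,r.fun)
v=r.x
for ns in(["top"],["side"],["top","side"]):
    best=[]
    for dx in np.arange(-60,-8,.5):
        bo=T((v[0]/1e3,v[1]/1e3),v[2],[[dx,0,0]])[0]
        lp=[(-1,rectz(-50,21,-30,30,44))]
        best.append((sum(score([*bo[:2],v[2]],n,ims[n],1,lp) for n in ns),dx))
    print("block x",sorted(best)[:3])
gun=[(-1,rectz(-13,13,-65,65,110))]
for ns in(["top"],["side"],["top","side"]):
    r2=minimize(lambda w:sum(score([w[0]/1e3,w[1]/1e3,w[2]],n,ims[n],1,gun) for n in ns),[446,123,7],method="Nelder-Mead",options=dict(initial_simplex=[[446,123,7],[450,123,7],[446,128,7],[446,123,9]]))
    print("gun",ns,r2.x,r2.fun)
for n in("top","side"):
    P=cloud(n,np.load(f"pics/{n}0.npz")["d"]); q=(P[...,0]>.38)&(P[...,0]<.54)&(P[...,1]>.03)&(P[...,1]<.24)&(P[...,2]>.1075)
    print(n,cv2.minAreaRect(P[q][:,:2].astype(np.float32)*1000))
np.save("fit.npy",np.array([v,r2.x]))
E
```

```text
fix ['top'] [510.9373 -66.996    9.6073] -119.4190673828125
fix ['side'] [507.3281 -69.7015   9.6235] -104.08257293701172Traceback (most recent call last):
  File "<stdin>", line 20, in <module>
    res = _minimize_neldermead(fun, x0, args, callback, bounds=bounds,
                               **options)
    fxr = func(xr)
    fx = function(np.copy(x), *(wrapper_args + args))
  File "<stdin>", line 20, in <lambda>
  File "<stdin>", line 20, in <genexpr>
  File "<stdin>", line 14, in score
  File "h.py", line 13, in proj
    K,D,E=cam(n); return cv2.projectPoints(np.array(P,float).reshape(-1,3),cv2.Rodrigues(E[:3,:3])[0],E[:3,3],K,D)[0].reshape(-1,2)
          ~~~^^^
  File "h.py", line 6, in cam
    i=env.camera_info(n); return np.array(i["camera_matrix"],float),np.array(i["D"],float),np.array(i["extrinsics"],float)
ValueError: time passes only in moves, steps and waits
```

```bash
sed -i 's/^def cam(n):/import functools\n@functools.cache\ndef cam(n):/' h.py
python3 - <<'E'
from h import *
from scipy.optimize import minimize
def score(v,n,im,loops):
    s=0
    for lp,a in loops:
        a=np.array(a,float); c=a.mean(0)
        for i in range(4):
            t=np.linspace(.06,.94,40)[:,None]; L=a[i]*(1-t)+a[(i+1)%4]*t
            e=(a[(i+1)%4]-a[i]); nrm=np.array([e[1],-e[0],0])/np.linalg.norm(e)
            vals=[]
            for off in(-3,3):
                p=proj(n,T(v[:2],v[2],L+nrm*off)).astype(np.float32); vals.append(cv2.remap(im,p[:,0].copy(),p[:,1].copy(),1)[:,0])
            s+=np.mean(np.clip((vals[1]-vals[0])*lp,-10,40))
    return -s
ims={n:cv2.cvtColor(np.load(f"pics/{n}0.npz")["im"],6).astype(np.float32) for n in("top","side")}
def fit(name,loops,x0):
    for ns in(["top"],["side"],["top","side"]):
        best=min((minimize(lambda v:sum(score([v[0]/1e3,v[1]/1e3,v[2]],n,ims[n],loops) for n in ns),x0,method="Nelder-Mead",options=dict(initial_simplex=np.array(x0)+np.array(S))) for S in([[0,0,0],[4,0,0],[0,4,0],[0,0,1]],[[3,3,1],[-4,0,0],[0,-4,0],[0,0,-1]])),key=lambda r:r.fun)
        print(name,ns,best.x,best.fun)
    return best.x
v=fit("fix",[(1,rectz(-120,80,-170,70,12))],[508.2,-69,9.6])
g=fit("gun",[(-1,rectz(-13,13,-65,65,110))],[446,123,7])
for ns in(["top"],["side"],["top","side"]):
    best=[]
    for dx in np.arange(-60,-8,.5):
        bo=T(v[:2]/1e3,v[2],[[dx,0,0]])[0]
        best.append((sum(score([*bo[:2],v[2]],n,ims[n],[(-1,rectz(-50,50,-30,30,44))]) for n in ns),dx))
    print("block x",ns,sorted(best)[:3])
for n in("top","side"):
    P=cloud(n,np.load(f"pics/{n}0.npz")["d"]); q=(P[...,0]>.38)&(P[...,0]<.54)&(P[...,1]>.03)&(P[...,1]<.24)&(P[...,2]>.1075)
    print(n,cv2.minAreaRect(P[q][:,:2].astype(np.float32)*1000))
np.save("fit.npy",np.array([v,g]))
out=[]
for n,(x,y,w,h) in(("top",(230,170,190,110)),("side",(300,120,140,200))):
    s=5 if n=="top" else 3; im=cv2.resize(cv2.imread(f"pics/{n}0.png")[y:y+h,x:x+w],None,fx=s,fy=s,interpolation=2)
    def dr(o,yaw,pts,col,cl=True): cv2.polylines(im,[np.int32((proj(n,T(o,yaw,pts))-[x,y]+.5)*s)],cl,col,1)
    f=v[:2]/1e3
    dr(f,v[2],rectz(-120,80,-170,70,12),(0,255,255)); dr(f,v[2],[[40,-35,38],[40,35,38]],(0,0,255))
    for sg in(-1,1): dr(f,v[2],[[-100,sg*32.5,22],[40,sg*32.5,22]],(255,0,255))
    dr(f,v[2],[[0,-118,64.5],[0,-118-145*np.sin(.07),64.5+145*np.cos(.07)]],(0,255,0))
    dr(g[:2]/1e3,g[2],rectz(-13,13,-65,65,110),(0,0,255)); dr(g[:2]/1e3,g[2],[[-31,35,105],[-17.5,-50,105]],(255,0,0))
    out.append(im)
cv2.imwrite("pics/ov_t.png",cv2.resize(out[0],(800,463))); cv2.imwrite("pics/ov_s.png",out[1])
E
```

```text
fix ['top'] [510.8512 -66.9742   9.7036] -119.43560028076172
fix ['side'] [507.5807 -69.6019   9.5308] -103.9247817993164
fix ['top', 'side'] [508.3847 -67.8949   9.5687] -202.50558471679688
gun ['top'] [454.8885 125.6796   6.5538] -150.9619903564453
gun ['side'] [450.2878 128.5533   7.796 ] -152.97222900390625
gun ['top', 'side'] [451.0067 128.3022   7.9267] -265.7170104980469
block x ['top'] [(np.float32(-101.66091), np.float64(-29.5)), (np.float32(-101.62459), np.float64(-29.0)), (np.float32(-101.54643), np.float64(-30.0))]
block x ['side'] [(np.float32(-136.83823), np.float64(-31.5)), (np.float32(-136.61353), np.float64(-32.0)), (np.float32(-135.90727), np.float64(-32.5))]
block x ['top', 'side'] [(np.float32(-235.87627), np.float64(-31.5)), (np.float32(-235.71518), np.float64(-31.0)), (np.float32(-234.35722), np.float64(-32.0))]
top ((444.0415344238281, 123.97785186767578), (45.57089614868164, 136.96397399902344), 8.796504974365234)
side ((441.7689514160156, 133.6057891845703), (46.98344039916992, 138.80274963378906), 10.994512557983398)
```

View pics/ov_t.png

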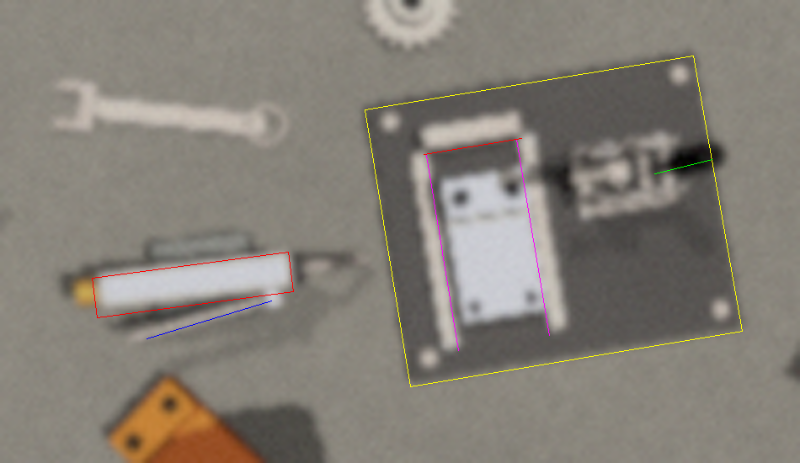

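View pics/ov_s.png

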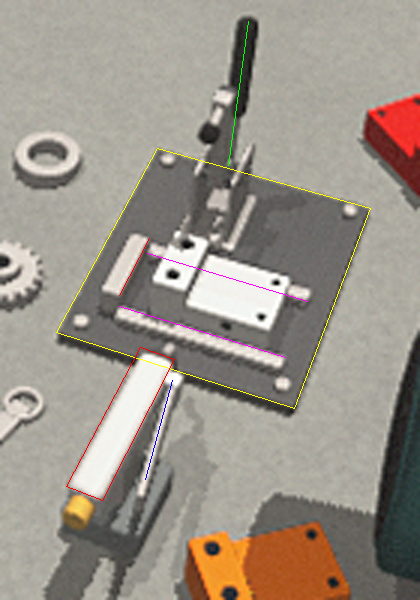

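The overlay fits: fixture at about (509,-68) mm, yaw 9.6°; block about 22 mm short of the stop; gun at about (452.6,127) mm, yaw ~7°. The two cameras differ by 3 mm, which I'll correct by touch. Next is a small planner that turns a target pose into rows.

```bash
cat >> h.py <<'E'
FO=(.5092,-.0683); FY=9.6; GO=(.4526,.1271); GY=7.2
def fx(x,y,z): return T(FO,FY,[[x,y,z]])[0]
def gx(x,y,z): return T(GO,GY,[[x,y,z]])[0]
def plan(target,rpy,n=None,p=None,r=None):
    o=env.get_obs(); p=np.array(o["tcp_pos"]) if p is None else p; r=R.from_euler("xyz",o["tool_rot"],degrees=True) if r is None else r
    g=R.from_euler("xyz",rpy,degrees=True); rv=(r.inv()*g).as_rotvec(degrees=True); dp=np.array(target)-p
    n=n or int(max(np.ceil(np.linalg.norm(dp)/.045),np.ceil(abs(rv).max()/4),1))
    st=R.from_rotvec(rv/n,degrees=True); rows=[]
    for i in range(n):
        d=r.inv().apply(dp/n)/.5; rows.append([round(float(x),3)+0. for x in [*d,*(rv/n/4)]]); r=r*st
    for i in range(0,n,5): print(str(rows[i:i+5]).replace(" ",""))
    return np.array(target),g
def st():
    o=env.get_obs(); print(o["time"],np.array(o["tcp_pos"]),np.array(o["tool_rot"]),"F",np.array(o["contact_force"]),"op",o["opening"])
E
python3 - <<'E'
from h import *
a=fx(-111,0,150);print(a); p,g=plan(a,[180,0,9.6]); b=fx(-111,0,45); plan(b,[180,0,9.6],p=p,r=g)
E
```

```text
[ 0.3998 -0.0868  0.15  ]
[[-0.029,-0.034,0.011,0.0,0.0,-0.984],[-0.027,-0.036,0.011,0.0,0.0,-0.984],[-0.024,-0.038,0.011,0.0,0.0,-0.984],[-0.022,-0.04,0.011,0.0,0.0,-0.984],[-0.019,-0.041,0.011,0.0,0.0,-0.984]]
[[-0.016,-0.042,0.011,0.0,0.0,-0.984],[-0.013,-0.043,0.011,0.0,0.0,-0.984],[-0.01,-0.044,0.011,0.0,0.0,-0.984],[-0.007,-0.045,0.011,0.0,0.0,-0.984],[-0.004,-0.045,0.011,0.0,0.0,-0.984]]
[[-0.001,-0.045,0.011,0.0,0.0,-0.984],[0.002,-0.045,0.011,0.0,0.0,-0.984],[0.005,-0.045,0.011,0.0,0.0,-0.984],[0.008,-0.044,0.011,0.0,0.0,-0.984],[0.011,-0.044,0.011,0.0,0.0,-0.984]]
[[0.014,-0.043,0.011,0.0,0.0,-0.984],[0.017,-0.042,0.011,0.0,0.0,-0.984],[0.02,-0.04,0.011,0.0,0.0,-0.984],[0.023,-0.039,0.011,0.0,0.0,-0.984]]
[[0.0,0.0,0.07,0.0,0.0,0.0],[0.0,0.0,0.07,0.0,0.0,0.0],[0.0,0.0,0.07,0.0,0.0,0.0]]
```

apply_moves(motion=[[[-0.029, -0.034, 0.011, 0, 0, -0.98], [-0.027, -0.036, 0.011, 0, 0, -0.98], [-0.024, -0.038, 0.011, 0, 0, -0.98], [-0.022, -0.04, 0.011, 0, 0, -0.98], [-0.019, -0.041, 0.011, 0, 0, -0.98]]], claw=1)

```text
time: 1.8
tcp_pos: [0.2675, -0.3732, 0.2278]
tool_rot: [179.9, -0.1, -45.1]
contact_force: [1.1, -0.4, 0.6]
opening: 0.0128
```

apply_moves(motion=[[[-0.016, -0.042, 0.011, 0, 0, -0.98], [-0.013, -0.043, 0.011, 0, 0, -0.98], [-0.01, -0.044, 0.011, 0, 0, -0.98], [-0.007, -0.045, 0.011, 0, 0, -0.98], [-0.004, -0.045, 0.011, 0, 0, -0.98]]])

```text
time: 2.3
tcp_pos: [0.315, -0.2659, 0.1993]
tool_rot: [179.9, -0.1, -24.7]
contact_force: [-0.1, -0.8, 0.8]
opening: 0.0
```

apply_moves(motion=[[[-0.001, -0.045, 0.011, 0, 0, -0.98], [0.002, -0.045, 0.011, 0, 0, -0.98], [0.005, -0.045, 0.011, 0, 0, -0.98], [0.008, -0.044, 0.011, 0, 0, -0.98], [0.011, -0.044, 0.011, 0, 0, -0.98]]])

```text
time: 2.8
tcp_pos: [0.3604, -0.1579, 0.171]
tool_rot: [179.8, -0.2, -4.3]
contact_force: [-0.7, -0.0, 0.4]
opening: 0.0
```

apply_moves(motion=[[[0.014, -0.043, 0.011, 0, 0, -0.98], [0.017, -0.042, 0.011, 0, 0, -0.98], [0.02, -0.04, 0.011, 0, 0, -0.98], [0.023, -0.039, 0.011, 0, 0, -0.98]]])

```text
time: 3.2
tcp_pos: [0.3963, -0.071, 0.1484]
tool_rot: [179.7, -0.2, 12.0]
contact_force: [0.1, -0.1, 0.4]
opening: -0.0002
```

Run:
```python
from h import *
st(); b=fx(-111,0,100);p,g=plan(b,[180,0,9.6],2); plan(fx(-111,0,45),[180,0,9.6],2,p,g)
```

```text
3.2 [ 0.3963 -0.071   0.1484] [179.7059  -0.1653  12.0295] F [ 0.0885 -0.0732  0.4164] op -0.00017940946281330255
[[0.0,0.016,0.048,0.036,-0.021,0.304],[0.0,0.016,0.048,0.036,-0.021,0.304]]
[[0.0,0.0,0.055,0.0,0.0,0.0],[0.0,0.0,0.055,0.0,0.0,0.0]]
```

apply_moves(motion=[[[0, 0.016, 0.048, 0.036, -0.021, 0.304], [0, 0.016, 0.048, 0.036, -0.021, 0.304], [0, 0, 0.045, 0, 0, 0], [0, 0, 0.045, 0, 0, 0], [0, 0, 0.01, 0, 0, 0]]])

```text
time: 3.7
tcp_pos: [0.4019, -0.0848, 0.0481]
tool_rot: [179.9, -0.2, 10.0]
contact_force: [-1.1, -0.3, -0.1]
opening: 0.0002
```

apply_moves(motion=[[[0.01, 0, 0, 0, 0, 0], [0.01, 0, 0, 0, 0, 0], [0.01, 0, 0, 0, 0, 0]]])

```text
time: 4.0
tcp_pos: [0.4175, -0.0822, 0.0494]
tool_rot: [179.9, -0.2, 9.9]
contact_force: [-1.1, -0.1, -1.7]
opening: 0.0002
```

apply_moves(motion=[[[0.008, 0, 0, 0, 0, 0], [0.008, 0, 0, 0, 0, 0]]])

```text
time: 4.2
tcp_pos: [0.4266, -0.0807, 0.0505]
tool_rot: [179.9, -0.2, 10.0]
contact_force: [-2.9, -0.2, -0.8]
opening: -0.0001
```

apply_moves(motion=[[[0.008, 0, 0, 0, 0, 0]]])

```text
time: 4.3
tcp_pos: [0.4309, -0.08, 0.0507]
tool_rot: [179.8, -0.2, 10.0]
contact_force: [-1.8, -0.3, -1.2]
opening: 0.0
```

apply_moves(motion=[[[0.006, 0, 0, 0, 0, 0]]])

```text
time: 4.4
tcp_pos: [0.4343, -0.0794, 0.0509]
tool_rot: [179.8, -0.2, 10.0]
contact_force: [-2.6, -0.8, -1.8]
opening: -0.0001
```

apply_moves(motion=[[[0.006, 0, 0, 0, 0, 0]]])

```text
time: 4.5
tcp_pos: [0.437, -0.0788, 0.0508]
tool_rot: [179.8, -0.2, 10.0]
contact_force: [-20.2, -7.9, 2.1]
opening: 0.0003
```

apply_moves(motion=[[[0.003, 0, 0, 0, 0, 0], [0.001, 0, 0, 0, 0, 0]]])

```text
time: 4.7
tcp_pos: [0.4367, -0.0788, 0.0506]
tool_rot: [179.8, 0.2, 9.9]
contact_force: [-6.1, -2.3, 4.0]
opening: -0.0001
```

apply_moves(motion=[[[-0.02, 0, -0.02, 0, 0, 0], [-0.02, 0, -0.09, 0, 0, 0], [0, 0, -0.095, 0, 0, 0], [0, 0.05, -0.08, 0, 0, 0], [0, 0.05, -0.08, 0, 0, 0]]], claw=0)

```text
time: 5.2
tcp_pos: [0.4216, -0.1289, 0.2387]
tool_rot: [-180.0, 0.4, 10.1]
contact_force: [2.1, -0.8, -0.7]
opening: 0.0429
```

Run:
```python
from h import *
st()
im,d=env.read_camera("side"); cv2.imwrite("pics/s2.png",cv2.resize(im[100:300,280:460],None,fx=3,fy=3,interpolation=2))
a=fx(0,-126.4,230); print(a); p,g=plan(a,[180,0,9.6])
```

```text
5.2 [ 0.4216 -0.1289  0.2387] [-179.9868    0.3592   10.1469] F [ 2.1348 -0.7678 -0.6634] op 0.04290351144602498
[ 0.5303 -0.1929  0.23  ]
[[0.063,0.052,0.01,0.027,0.001,0.04],[0.063,0.052,0.01,0.027,0.001,0.04],[0.063,0.052,0.01,0.027,0.001,0.04]]
```

View pics/s2.png

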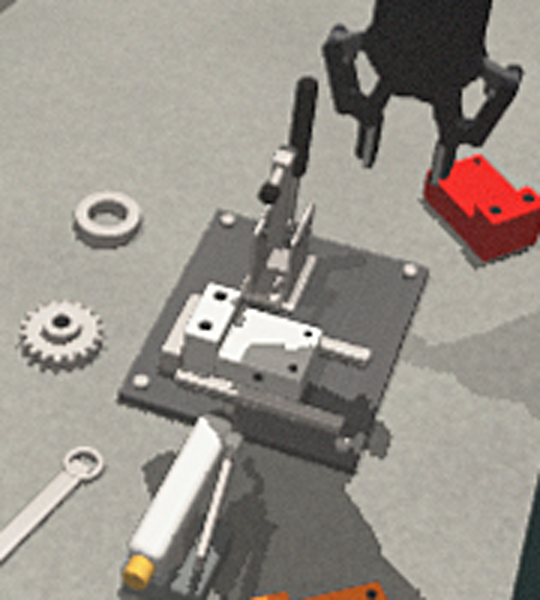

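The block's shoulder now sits flush on the end stop (crop ~(190,315)), with no gap. I'll go over the handle, whose top is at crop (306,85).

Run:
```python
from h import *
p,g=plan(fx(0,-126.4,265),[180,0,9.6]); plan(fx(0,-126.4,192),[180,0,9.6],2,p,g)
```

```text
[[0.063,0.052,-0.013,0.027,0.001,0.04],[0.063,0.052,-0.013,0.027,0.001,0.04],[0.063,0.052,-0.014,0.027,0.001,0.04]]
[[0.0,0.0,0.073,0.0,0.0,0.0],[0.0,0.0,0.073,0.0,0.0,0.0]]
```

apply_moves(motion=[[[0, 0, -0.055, 0, 0, 0], [0.063, 0.052, 0, 0.027, 0, 0.04], [0.063, 0.052, 0, 0.027, 0, 0.04], [0.063, 0.052, 0, 0.027, 0, 0.04], [0, 0, 0, 0, 0, 0]]], claw=-1)

```text
time: 5.75
tcp_pos: [0.5335, -0.197, 0.2823]
tool_rot: [179.6, -0.7, 9.4]
contact_force: [-2.0, 0.6, -0.8]
opening: 0.0853
```

Run:
```python
from h import *
st(); plan(fx(0,-126.4,192),[180,0,9.6],3)
im,d=env.read_camera("side"); cv2.imwrite("pics/s3.png",cv2.resize(im[60:260,300:460],None,fx=3,fy=3,interpolation=2))
```

```text
5.75 [ 0.5335 -0.197   0.2823] [179.6234  -0.6984   9.4443] F [-2.0292  0.5748 -0.8181] op 0.08527838275246666
[[-0.002,-0.003,0.06,0.031,-0.058,-0.013],[-0.002,-0.003,0.06,0.031,-0.058,-0.013],[-0.002,-0.003,0.06,0.031,-0.058,-0.013]]
```

View pics/s3.png

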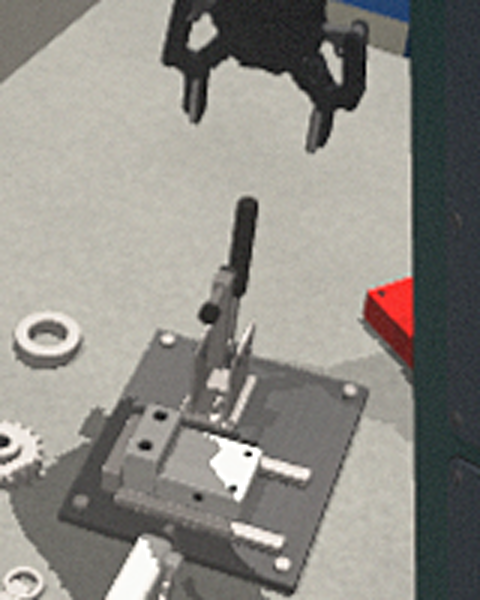

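The gripper stands over the upright handle (crop (245,205)), with the fingers at (195,120) and (317,150) on either side of it. Now down, then a careful partial close.

apply_moves(motion=[[[-0.002, -0.003, 0.06, 0.03, -0.058, 0], [-0.002, -0.003, 0.06, 0.03, -0.058, 0], [-0.002, -0.003, 0.055, 0.03, -0.058, 0], [0, 0, 0, 0, 0, 0]]])

```text
time: 6.2
tcp_pos: [0.5264, -0.1908, 0.1961]
tool_rot: [179.9, -0.2, 9.5]
contact_force: [-0.6, 1.2, 0.7]
opening: 0.0857
```

apply_moves(motion=[[[0, 0, 0, 0, 0, 0], [0, 0, 0, 0, 0, 0], [0, 0, 0, 0, 0, 0], [0, 0, 0, 0, 0, 0]]], claw=0.45)

```text
time: 6.6
tcp_pos: [0.5265, -0.1908, 0.2017]
tool_rot: [179.7, -0.5, 9.5]
contact_force: [-0.8, -0.0, 0.4]
opening: 0.0283
```

apply_moves(motion=[[[0, 0, 0.02, 0, 0, 0], [0, 0, 0.003, 0, 0, 0]]])

```text
time: 6.8
tcp_pos: [0.5276, -0.1913, 0.1908]
tool_rot: [179.6, -0.7, 9.5]
contact_force: [-0.4, -0.5, -0.4]
opening: 0.0234
```

apply_moves(motion=[[[0, 0, 0.003, 0, 0, 0], [0, 0, 0.003, 0, 0, 0]]], claw=0.55)

```text
time: 7.0
tcp_pos: [0.53, -0.1916, 0.1886]
tool_rot: [179.5, -1.0, 9.5]
contact_force: [-0.1, 0.5, -1.0]
opening: 0.0192
```

Run:
```python
from h import *
for i in range(2):
    st(); 
    im,d=env.read_camera("top")
st(); cv2.imwrite("pics/s4.png",cv2.resize(im[160:260,330:440],None,fx=5,fy=5,interpolation=2))
im,d=env.read_camera("side"); st()
```

```text
7.0 [ 0.53   -0.1916  0.1886] [179.5309  -0.951    9.5413] F [-0.1455  0.4594 -0.9699] op 0.019178431221165516
7.05 [ 0.5297 -0.1915  0.1882] [179.5473  -0.9051   9.5393] F [ 1.3848 -0.511   0.2106] op 0.019550084282149514
7.1 [ 0.5296 -0.1916  0.1883] [179.5476  -0.8971   9.5312] F [ 3.5024  0.7676 -0.1886] op 0.01926891666212762
7.15 [ 0.5296 -0.1916  0.1883] [179.5523  -0.8991   9.529 ] F [ 4.1821  0.1853 -0.7996] op 0.01923943475995507
```

apply_moves(motion=[[[0, 0, 0.001, 0.05, 0.1, 0], [0, 0, 0.001, 0.05, 0.1, 0]]], claw=0.65)

```text
time: 7.35
tcp_pos: [0.5302, -0.192, 0.1884]
tool_rot: [179.9, -1.8, 9.6]
contact_force: [0.6, 0.4, 10.4]
opening: 0.0164
```

apply_moves(motion=[[[0, 0, 0, 0, -0.2, 0], [0, 0, 0, 0, -0.2, 0]]], claw=1)

```text
time: 7.55
tcp_pos: [0.5303, -0.1919, 0.1885]
tool_rot: [179.9, -0.2, 9.6]
contact_force: [5.9, 0.6, -2.1]
opening: 0.0168
```

Run:
```python
from h import *
st()
im,d=env.read_camera("side"); cv2.imwrite("pics/s5.png",cv2.resize(im[60:260,300:460],None,fx=3,fy=3,interpolation=2))
```

```text
7.55 [ 0.5303 -0.1919  0.1885] [179.8684  -0.1965   9.5534] F [ 5.9044  0.6426 -2.1441] op 0.016777269068413182
```

View pics/s5.png

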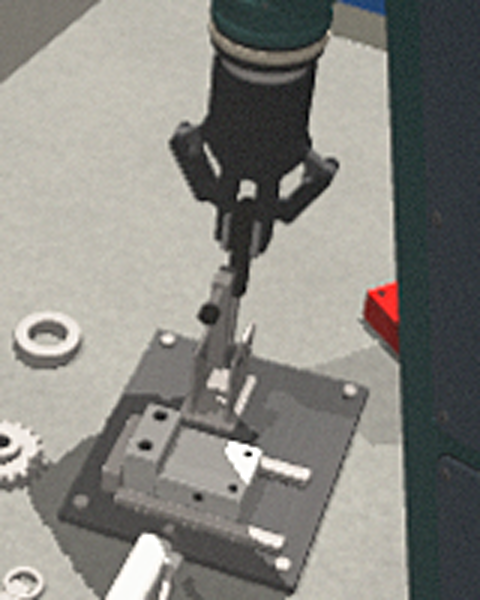

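The pads hold the handle with the opening stopped at 16.8 mm. I'll ease the grip slightly and swing it along the arc, checking as I go.

apply_moves(motion=[[[0, 0.024, 0.003, 0, 0, 0], [0, 0.024, 0.006, 0, 0, 0], [0, 0.023, 0.008, 0, 0, 0], [0, 0.022, 0.011, 0, 0, 0]]], claw=0.7)

```text
time: 8.0
tcp_pos: [0.5379, -0.2363, 0.1759]
tool_rot: [-179.9, -0.2, 9.7]
contact_force: [1.2, 5.2, 9.5]
opening: 0.0165
```

```bash
cat >> h.py <<'E'
H0=np.array([.5303,-.1919,.1885])
def arc(H0=H0,r0=118.,ph0=4.,steps=(),to=90):
    o=env.get_obs(); d=np.array(o["tcp_pos"])-H0; c,s=np.cos(np.radians(FY)),np.sin(np.radians(FY))
    y=(-s*d[0]+c*d[1])*1000; x=(c*d[0]+s*d[1])*1000; a=np.radians(ph0)
    Y=-r0*np.sin(a)+y; Z=r0*np.cos(a)+d[2]*1000
    ph=np.degrees(np.arctan2(-Y,Z)); print("phi",ph,"r",np.hypot(Y,Z),"dx",x); st()
    cy,cz=Y,Z
    for q in steps:
        q=np.radians(q); ny,nz=-r0*np.sin(q),r0*np.cos(q)
        print(np.degrees(q),[round((cy-ny)/500,3),round((cz-nz)/500,3)]); cy,cz=ny,nz
E
python3 - <<'E'
from h import *
arc(steps=(34,40,46,52,58))
E
```

```text
phi 26.87093818557488 r 117.8648950660348 dx 0.08611385699274376
8.0 [ 0.5379 -0.2363  0.1759] [-179.9082   -0.1964    9.7251] F [1.238  5.2441 9.5237] op 0.016485210403747338
34.0 [np.float64(0.025), np.float64(0.015)]
40.0 [np.float64(0.02), np.float64(0.015)]
46.0 [np.float64(0.018), np.float64(0.017)]
52.0 [np.float64(0.016), np.float64(0.019)]
58.00000000000001 [np.float64(0.014), np.float64(0.02)]
```

Following the arc well, with low forces.

apply_moves(motion=[[[0, 0.025, 0.015, 0, 0, 0], [0, 0.02, 0.015, 0, 0, 0], [0, 0.018, 0.017, 0, 0, 0], [0, 0.016, 0.019, 0, 0, 0], [0, 0.014, 0.02, 0, 0, 0]]])

```text
time: 8.5
tcp_pos: [0.5457, -0.2823, 0.1337]
tool_rot: [-179.7, -0.4, 9.8]
contact_force: [-0.0, 5.6, 7.5]
opening: 0.0167
```

Run:
```python
from h import *
arc(steps=(64,70,76,82,87))
```

```text
phi 57.80660446017729 r 118.09639360603613 dx 0.11619739578849764
8.5 [ 0.5457 -0.2823  0.1337] [-179.6716   -0.3531    9.7648] F [-0.0264  5.6263  7.5457] op 0.01668333953244123
64.0 [np.float64(0.012), np.float64(0.022)]
70.0 [np.float64(0.01), np.float64(0.023)]
76.0 [np.float64(0.007), np.float64(0.024)]
82.0 [np.float64(0.005), np.float64(0.024)]
87.0 [np.float64(0.002), np.float64(0.02)]
```

apply_moves(motion=[[[0, 0.012, 0.022, 0, 0, 0], [0, 0.01, 0.023, 0, 0, 0], [0, 0.007, 0.024, 0, 0, 0], [0, 0.005, 0.022, 0, 0, 0]]])

```text
time: 8.9
tcp_pos: [0.5484, -0.2984, 0.0874]
tool_rot: [-179.5, -0.4, 9.8]
contact_force: [2.7, 3.7, 5.6]
opening: 0.0165
```

Run:
```python
from h import *
arc(steps=(85,90))
```

```text
phi 81.84957910096593 r 117.50012707599436 dx 0.12019016892505369
8.9 [ 0.5484 -0.2984  0.0874] [-179.4639   -0.4335    9.7633] F [2.686  3.6898 5.6145] op 0.016533749233997475
85.0 [np.float64(0.002), np.float64(0.013)]
90.0 [np.float64(0.001), np.float64(0.021)]
```

apply_moves(motion=[[[0, 0.002, 0.012, 0, 0, 0], [0, 0.001, 0.012, 0, 0, 0]]])

```text
time: 9.1
tcp_pos: [0.5487, -0.2999, 0.0746]
tool_rot: [-179.4, -0.4, 9.7]
contact_force: [1.8, -2.4, 5.3]
opening: 0.0168
```

apply_moves(motion=[[[0, 0, 0.008, 0, 0, 0], [0, 0, 0.004, 0, 0, 0]]])

```text
time: 9.3
tcp_pos: [0.5487, -0.2999, 0.068]
tool_rot: [-179.4, -0.4, 9.8]
contact_force: [2.5, 0.3, 4.0]
opening: 0.0166
```

apply_moves(motion=[[[0, 0, 0.006, 0, 0, 0], [0, 0, 0.004, 0, 0, 0]]])

```text
time: 9.5
tcp_pos: [0.5486, -0.2993, 0.0627]
tool_rot: [-179.4, -0.4, 9.8]
contact_force: [2.8, 1.4, 2.1]
opening: 0.0163
```

apply_moves(motion=[[[0, 0, 0, 0, 0, 0], [0, 0, -0.005, 0, 0, 0], [0, 0, -0.01, 0, 0, 0]]], claw=-0.3)

```text
time: 9.8
tcp_pos: [0.5474, -0.2993, 0.0696]
tool_rot: [-179.3, -0.2, 9.8]
contact_force: [-0.1, -0.3, 1.0]
opening: 0.0555
```

apply_moves(motion=[[[0, 0, -0.06, 0, 0, 0], [0, 0, -0.09, 0, 0, 0], [0, 0, -0.09, 0, 0, 0], [0, 0, -0.06, 0, 0, 0]]], claw=-0.6)

```text
time: 10.2
tcp_pos: [0.5448, -0.3002, 0.2229]
tool_rot: [-179.1, 0.1, 9.7]
contact_force: [1.0, -0.9, 0.0]
opening: 0.0686
```

Run:
```python
from h import *
st()
im,d=env.read_camera("side"); cv2.imwrite("pics/s6.png",cv2.resize(im[100:300,290:470],None,fx=3,fy=3,interpolation=2))
P=cloud("side",d); g=im.max(2)
c,s=np.cos(np.radians(FY)),np.sin(np.radians(FY)); D=P-[*FO,0]; Fr=np.stack([c*D[...,0]+s*D[...,1],-s*D[...,0]+c*D[...,1],D[...,2]],-1)*1000
for y in range(-270,-120,15):
    q=(abs(Fr[...,0])<18)&(Fr[...,1]>=y)&(Fr[...,1]<y+15)&(Fr[...,2]>25)&(Fr[...,2]<150); print(y,q.sum(),np.nanmedian(Fr[q],0) if q.any() else 0, np.nanmax(Fr[q][:,2]) if q.any() else 0)
```

```text
10.2 [ 0.5448 -0.3002  0.2229] [-179.1237    0.0768    9.7339] F [ 0.9964 -0.9161  0.007 ] op 0.06856326715351513
-270 11 [  -2.8361 -256.5711   70.3314] 75.5584630037921
-255 17 [  -0.4722 -248.6868   71.4248] 75.8137187684298
-240 24 [  -2.3496 -234.2063   72.595 ] 76.14609879675527
-225 24 [  -1.9479 -218.1069   71.918 ] 77.94684448244749
-210 23 [  -2.4207 -202.7296   72.6044] 75.2664200695814
-195 21 [  -1.5875 -187.9749   72.8827] 75.36688587298667
-180 32 [  -1.8229 -174.6875   70.6557] 76.7045836330299
-165 16 [  -0.3149 -154.9288   69.7206] 73.31892196121636
-150 11 [  -0.0747 -141.2499   70.2729] 73.36153601653095
-135 43 [  -3.8554 -127.0106   71.883 ] 89.98152311244367
```

View pics/s6.png

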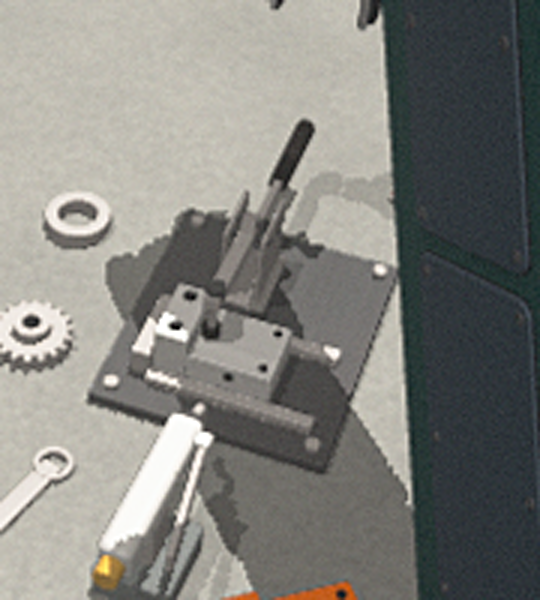

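Clamped: the handle is level (grip top ~73 mm all along), and the foot (crop (210,325)) is on the land behind the shoulder. Now to the gun.

Run:
```python
from h import *
a=gx(-4,35,200);print(a); p,g=plan(a,[180,0,GY],10); plan(gx(-4,35,101),[180,0,GY],3,p,g)
```

```text
[0.4442 0.1613 0.2   ]
[[-0.004,-0.094,0.007,-0.016,-0.003,0.063],[-0.005,-0.094,0.006,-0.016,-0.003,0.063],[-0.005,-0.094,0.006,-0.016,-0.003,0.063],[-0.006,-0.094,0.006,-0.016,-0.003,0.063],[-0.006,-0.094,0.006,-0.016,-0.003,0.063]]
[[-0.006,-0.094,0.006,-0.016,-0.003,0.063],[-0.007,-0.094,0.006,-0.016,-0.003,0.063],[-0.007,-0.094,0.006,-0.016,-0.003,0.063],[-0.008,-0.094,0.006,-0.016,-0.003,0.063],[-0.008,-0.094,0.006,-0.016,-0.003,0.063]]
[[0.0,0.0,0.066,0.0,0.0,0.0],[0.0,0.0,0.066,0.0,0.0,0.0],[0.0,0.0,0.066,0.0,0.0,0.0]]
```

apply_moves(motion=[[[-0.004, -0.09, 0.004, -0.016, 0, 0.06], [-0.005, -0.09, 0.004, -0.016, 0, 0.06], [-0.005, -0.09, 0.004, -0.016, 0, 0.06], [-0.006, -0.09, 0.004, -0.016, 0, 0.06], [-0.006, -0.09, 0.004, -0.016, 0, 0.06]]], claw=-1)

```text
time: 10.75
tcp_pos: [0.4967, -0.0802, 0.2211]
tool_rot: [180.0, -0.4, 8.0]
contact_force: [0.9, 0.3, 0.2]
opening: 0.0854
```

apply_moves(motion=[[[-0.006, -0.09, 0.004, -0.016, 0, 0.06], [-0.007, -0.09, 0.004, -0.016, 0, 0.06], [-0.007, -0.09, 0.004, -0.016, 0, 0.06], [-0.008, -0.09, 0.004, -0.016, 0, 0.06], [-0.008, -0.08, 0, -0.016, 0, 0.06]]])

```text
time: 11.25
tcp_pos: [0.446, 0.1432, 0.2136]
tool_rot: [179.5, -0.6, 6.7]
contact_force: [0.7, -0.2, -0.3]
opening: 0.085
```

Run:
```python
from h import *
st(); p,g=plan(gx(-4,35,160),[180,0,GY],2);plan(gx(-4,35,101),[180,0,GY],2,p,g)
```

```text
11.25 [0.446  0.1432 0.2136] [179.5118  -0.6119   6.6913] F [ 0.7427 -0.2286 -0.259 ] op 0.08501978762972227
[[0.0,-0.019,0.053,0.061,-0.076,-0.064],[0.0,-0.018,0.054,0.061,-0.076,-0.064]]
[[0.0,0.0,0.059,0.0,0.0,0.0],[0.0,0.0,0.059,0.0,0.0,0.0]]
```

apply_moves(motion=[[[0, -0.018, 0.053, 0.06, -0.076, -0.06], [0, -0.014, 0.05, 0.06, -0.076, -0.06], [0, 0, 0.015, 0, 0, 0]]])

```text
time: 11.55
tcp_pos: [0.4434, 0.164, 0.1552]
tool_rot: [180.0, -0.3, 7.6]
contact_force: [-0.1, -0.2, -0.9]
opening: 0.0855
```

Run:
```python
from h import *
st()
im,d=env.read_camera("side"); cv2.imwrite("pics/s7.png",cv2.resize(im[170:370,260:440],None,fx=3,fy=3,interpolation=2))
plan(gx(-4,35,101),[180,0,GY],3)
```

```text
11.55 [0.4434 0.164  0.1552] [179.9982  -0.2566   7.5678] F [-0.145  -0.1726 -0.9018] op 0.08549982555040214
[[0.0,0.002,0.036,0.001,-0.02,0.028],[0.0,0.002,0.036,0.001,-0.02,0.028],[0.0,0.002,0.036,0.001,-0.02,0.028]]
```

View pics/s7.png

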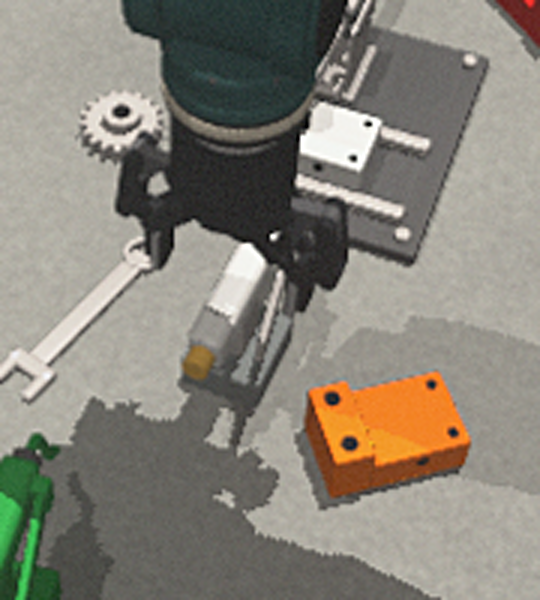

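The fingers straddle the white gun, with the left one at crop (157,260) and the right one at (305,290) outside the trigger (268,310). Descending.

apply_moves(motion=[[[0, 0.002, 0.036, 0, -0.02, 0.03], [0, 0.002, 0.036, 0, -0.02, 0.03], [0, 0.002, 0.032, 0, -0.02, 0.03]]])

```text
time: 11.9
tcp_pos: [0.4466, 0.1592, 0.1057]
tool_rot: [179.9, -0.3, 7.1]
contact_force: [-0.1, 0.8, 0.4]
opening: 0.085
```

apply_moves(motion=[[[0, 0, 0.003, 0, 0, 0], [0, 0, 0, 0, 0, 0], [0, 0, 0.003, 0, 0, 0]]], claw=0)

```text
time: 12.2
tcp_pos: [0.4461, 0.1575, 0.104]
tool_rot: [179.9, -0.2, 6.9]
contact_force: [-8.7, -0.2, 4.9]
opening: 0.0439
```

Run:
```python
from h import *
st(); plan(gx(-4,35,101),[180,0,GY],1)
```

```text
12.2 [0.4461 0.1575 0.104 ] [179.9014  -0.2257   6.9277] F [-8.6641 -0.2495  4.8614] op 0.043881908138123246
[[-0.003,-0.008,0.006,0.025,-0.056,-0.068]]
```

apply_moves(motion=[[[-0.002, -0.006, 0.003, 0, -0.05, -0.06], [0, 0, 0.001, 0, 0, 0]]], claw=0.2)

```text
time: 12.4
tcp_pos: [0.444, 0.1594, 0.1036]
tool_rot: [179.8, 0.0, 7.1]
contact_force: [1.6, 6.9, -11.7]
opening: 0.0346
```

apply_moves(motion=[[[0, 0, 0.001, 0, 0, 0], [0, 0, 0.001, 0, 0, 0]]], claw=0.35)

```text
time: 12.6
tcp_pos: [0.4453, 0.1596, 0.1039]
tool_rot: [179.9, -0.1, 7.1]
contact_force: [-3.2, 1.7, -6.4]
opening: 0.0311
```

apply_moves(motion=[[[0, 0, 0.001, 0, 0, 0], [0, 0, 0.001, 0, 0, 0], [0, 0, 0.001, 0, 0, 0], [0, 0, 0.001, 0, 0, 0], [0, 0, 0.001, 0, 0, 0]]], claw=0.8)

```text
time: 13.1
tcp_pos: [0.4453, 0.1596, 0.1038]
tool_rot: [179.9, -0.2, 7.0]
contact_force: [-5.0, 0.6, 7.1]
opening: 0.031
```

apply_moves(motion=[[[0, 0, 0.001, 0, 0, 0], [0, 0, 0, 0, 0, 0], [0, 0, 0.001, 0, 0, 0], [0, 0, 0, 0, 0, 0], [0, 0, 0.001, 0, 0, 0]]])

```text
time: 13.6
tcp_pos: [0.4453, 0.1596, 0.1038]
tool_rot: [179.9, -0.3, 7.0]
contact_force: [-6.8, 0.7, 16.4]
opening: 0.0308
```

Run:
```python
from h import *
st(); im,d=env.read_camera("side"); cv2.imwrite("pics/s8.png",cv2.resize(im[200:340,290:410],None,fx=4,fy=4,interpolation=2))
```

```text
13.6 [0.4453 0.1596 0.1038] [179.9418  -0.2934   7.0122] F [-6.77    0.7218 16.3995] op 0.030824119758069944
```

View pics/s8.png

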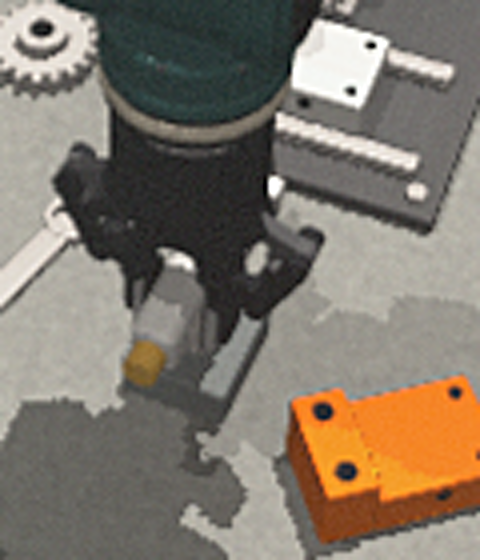

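The trigger lies against the body (crop (208,325)), and the opening is stalled at 31 mm regardless of command, so it is fully in. Hold 0.4 s more, then release.

apply_moves(motion=[[[0, 0, 0, 0, 0, 0], [0, 0, 0, 0, 0, 0], [0, 0, 0, 0, 0, 0], [0, 0, 0, 0, 0, 0]]])

```text
time: 14.05
tcp_pos: [0.4453, 0.1596, 0.1039]
tool_rot: [179.9, -0.3, 7.0]
contact_force: [-2.8, 1.4, 1.1]
opening: 0.031
```

apply_moves(motion=[[[0, 0, 0, 0, 0, 0], [0, 0, 0, 0, 0, 0], [0, 0, 0, 0, 0, 0], [0, 0, 0, 0, 0, 0], [0, 0, 0, 0, 0, 0]]], claw=-1)

```text
time: 14.55
tcp_pos: [0.4447, 0.1589, 0.1033]
tool_rot: [179.8, -0.2, 7.1]
contact_force: [0.1, -0.4, -0.0]
opening: 0.0853
```

apply_moves(motion=[[[0, 0, -0.06, 0, 0, 0], [0, 0, -0.09, 0, 0, 0], [0, 0, -0.08, 0, 0, 0]]])

```text
time: 14.85
tcp_pos: [0.4427, 0.1588, 0.218]
tool_rot: [179.8, 0.2, 7.1]
contact_force: [1.1, 0.5, -0.1]
opening: 0.0853
```

Run:
```python
from h import *
st(); p,g=plan(np.array([.5483,-.2990,.22]),[180,0,9.7],11)
```

```text
14.85 [0.4427 0.1588 0.218 ] [179.8095   0.1726   7.071 ] F [ 1.0606  0.5036 -0.0556] op 0.08530559871763212
[[0.009,0.085,0.0,0.004,0.004,-0.06],[0.008,0.085,0.0,0.004,0.004,-0.06],[0.008,0.085,0.0,0.004,0.004,-0.06],[0.008,0.085,0.0,0.004,0.004,-0.06],[0.007,0.085,0.0,0.004,0.004,-0.06]]
[[0.007,0.085,0.0,0.004,0.004,-0.06],[0.007,0.085,0.0,0.004,0.004,-0.06],[0.006,0.085,0.0,0.004,0.004,-0.06],[0.006,0.085,0.0,0.004,0.004,-0.06],[0.006,0.085,0.0,0.004,0.004,-0.06]]
[[0.005,0.085,0.0,0.004,0.004,-0.06]]
```

apply_moves(motion=[[[0.009, 0.085, 0, 0, 0, -0.06], [0.008, 0.085, 0, 0, 0, -0.06], [0.008, 0.085, 0, 0, 0, -0.06], [0.008, 0.085, 0, 0, 0, -0.06], [0.007, 0.085, 0, 0, 0, -0.06]]])

```text
time: 15.35
tcp_pos: [0.4959, -0.0518, 0.2268]
tool_rot: [179.7, -0.7, 8.9]
contact_force: [1.4, 0.4, -0.9]
opening: 0.0852
```

apply_moves(motion=[[[0.007, 0.085, 0, 0, 0, -0.06], [0.007, 0.085, 0, 0, 0, -0.06], [0.006, 0.085, 0, 0, 0, -0.06], [0.006, 0.085, 0, 0, 0, -0.06], [0.006, 0.075, 0, 0, 0, -0.06]]])

```text
time: 15.85
tcp_pos: [0.5473, -0.2648, 0.2298]
tool_rot: [179.5, -1.0, 10.1]
contact_force: [0.7, 0.5, 0.1]
opening: 0.0856
```

Run:
```python
from h import *
st(); p,g=plan(np.array([.5483,-.2990,.069]),[180,0,9.7],4)
```

```text
15.85 [ 0.5473 -0.2648  0.2298] [179.5012  -0.9622  10.0556] F [0.6969 0.4825 0.1243] op 0.08555944398313052
[[-0.004,0.016,0.08,0.031,-0.06,0.022],[-0.003,0.016,0.08,0.031,-0.06,0.022],[-0.003,0.017,0.08,0.031,-0.06,0.022],[-0.003,0.017,0.08,0.031,-0.06,0.022]]
```

apply_moves(motion=[[[-0.003, 0.02, 0.07, 0.03, -0.06, 0.02], [-0.003, 0.018, 0.07, 0.03, -0.06, 0.02], [-0.003, 0.017, 0.07, 0.03, -0.06, 0.02], [-0.003, 0.015, 0.07, 0.03, -0.06, 0.02]]])

```text
time: 16.25
tcp_pos: [0.5535, -0.3106, 0.0902]
tool_rot: [179.4, -0.5, 9.5]
contact_force: [0.2, -0.5, 0.3]
opening: 0.0853
```

Run:
```python
from h import *
st(); p,g=plan(np.array([.5483,-.2990,.069]),[180,0,9.7],2)
```

```text
16.25 [ 0.5535 -0.3106  0.0902] [179.4262  -0.5119   9.471 ] F [ 0.1877 -0.5303  0.2899] op 0.08531934169606131
[[-0.003,-0.013,0.021,0.072,-0.064,-0.029],[-0.003,-0.012,0.021,0.072,-0.064,-0.029]]
```

apply_moves(motion=[[[-0.004, -0.011, 0.021, 0.07, -0.06, 0], [-0.004, -0.008, 0.018, 0.07, -0.06, 0]]])

```text
time: 16.45
tcp_pos: [0.547, -0.3019, 0.0671]
tool_rot: [-179.8, 0.1, 9.4]
contact_force: [0.5, -0.4, 0.3]
opening: 0.0854
```

apply_moves(motion=[[[0, 0, 0, 0, 0, 0], [0, 0, 0, 0, 0, 0], [0, 0, 0, 0, 0, 0]]], claw=0.45)

```text
time: 16.75
tcp_pos: [0.5478, -0.301, 0.0695]
tool_rot: [-179.9, 0.1, 9.5]
contact_force: [-0.9, 0.3, -0.7]
opening: 0.0436
```

Run:
```python
from h import *
st(); p,g=plan(np.array([.5484,-.2985,.069]),[180,0,9.7],1)
```

```text
16.75 [ 0.5478 -0.301   0.0695] [-179.9156    0.0508    9.472 ] F [-0.8887  0.3089 -0.6928] op 0.04355079429343921
[[0.002,-0.005,0.001,-0.021,0.013,-0.057]]
```

apply_moves(motion=[[[0.001, -0.003, 0.002, 0, 0, 0], [0, 0, 0, 0, 0, 0], [0, 0, 0.001, 0, 0, 0], [0, 0, 0, 0, 0, 0], [0, 0, 0, 0, 0, 0]]], claw=0.75)

```text
time: 17.25
tcp_pos: [0.5487, -0.2995, 0.0703]
tool_rot: [179.9, -0.1, 9.5]
contact_force: [-0.6, -0.2, -1.7]
opening: 0.0163
```

apply_moves(motion=[[[0, 0, -0.008, 0, 0, 0], [0, 0, -0.012, 0, 0, 0]]])

```text
time: 17.45
tcp_pos: [0.5485, -0.299, 0.0797]
tool_rot: [-180.0, -0.0, 9.5]
contact_force: [2.3, 4.7, -6.0]
opening: 0.0163
```

Run:
```python
from h import *
arc(steps=(80,74,68,62,56,50,44,38,32,26))
```

```text
phi 85.61879008528994 r 117.25562519127482 dx 0.09077493247923799
17.45 [ 0.5485 -0.299   0.0797] [-179.974    -0.0219    9.5099] F [ 2.3056  4.7036 -5.9507] op 0.01633047163051806
80.0 [np.float64(-0.001), np.float64(-0.023)]
74.0 [np.float64(-0.006), np.float64(-0.024)]
68.0 [np.float64(-0.008), np.float64(-0.023)]
62.0 [np.float64(-0.01), np.float64(-0.022)]
56.0 [np.float64(-0.013), np.float64(-0.021)]
50.0 [np.float64(-0.015), np.float64(-0.02)]
44.0 [np.float64(-0.017), np.float64(-0.018)]
38.0 [np.float64(-0.019), np.float64(-0.016)]
32.0 [np.float64(-0.02), np.float64(-0.014)]
26.0 [np.float64(-0.022), np.float64(-0.012)]
```

apply_moves(motion=[[[0, -0.001, -0.022, 0, 0, 0], [0, -0.006, -0.024, 0, 0, 0], [0, -0.008, -0.023, 0, 0, 0], [0, -0.01, -0.022, 0, 0, 0], [0, -0.013, -0.021, 0, 0, 0]]])

```text
time: 17.95
tcp_pos: [0.5447, -0.277, 0.1397]
tool_rot: [-179.7, -0.0, 9.6]
contact_force: [2.8, 10.2, -7.2]
opening: 0.0162
```

Run:
```python
from h import *
arc(steps=(50,44,38,32,26))
```

```text
phi 53.9098129024385 r 117.02460161800548 dx 0.049695547186770495
17.95 [ 0.5447 -0.277   0.1397] [-179.6637   -0.0287    9.57  ] F [ 2.7548 10.165  -7.1931] op 0.01619608759056
50.0 [np.float64(-0.008), np.float64(-0.014)]
44.0 [np.float64(-0.017), np.float64(-0.018)]
38.0 [np.float64(-0.019), np.float64(-0.016)]
32.0 [np.float64(-0.02), np.float64(-0.014)]
26.0 [np.float64(-0.022), np.float64(-0.012)]
```

apply_moves(motion=[[[0, -0.011, -0.014, 0, 0, 0], [0, -0.017, -0.017, 0, 0, 0], [0, -0.019, -0.016, 0, 0, 0], [0, -0.02, -0.014, 0, 0, 0], [0, -0.022, -0.012, 0, 0, 0]]])

```text
time: 18.45
tcp_pos: [0.5362, -0.2271, 0.1805]
tool_rot: [-179.3, -0.1, 9.7]
contact_force: [6.9, 8.5, -19.4]
opening: 0.0168
```

Run:
```python
from h import *
arc(steps=(20,14,9,4))
```

```text
phi 21.802337005135875 r 118.14967917972356 dx -0.07262296788978095
18.45 [ 0.5362 -0.2271  0.1805] [-179.2733   -0.095     9.6936] F [  6.8868   8.4799 -19.3815] op 0.01676867102539467
20.0 [np.float64(-0.007), np.float64(-0.002)]
14.0 [np.float64(-0.024), np.float64(-0.007)]
9.0 [np.float64(-0.02), np.float64(-0.004)]
4.0 [np.float64(-0.02), np.float64(-0.002)]
```

apply_moves(motion=[[[0, -0.012, -0.003, 0, 0, 0], [0, -0.02, -0.004, 0, 0, 0], [0, -0.018, -0.002, 0, 0, 0], [0, -0.015, 0, 0, 0, 0]]])

```text
time: 18.85
tcp_pos: [0.5304, -0.1921, 0.1879]
tool_rot: [-179.3, -0.2, 9.7]
contact_force: [0.1, 0.4, 2.8]
opening: 0.0114
```

Run:
```python
from h import *
arc(steps=(4,))
```

```text
phi 4.119366077255874 r 117.37615709408375 dx 0.021543824268219502
18.85 [ 0.5304 -0.1921  0.1879] [-179.3297   -0.1777    9.7116] F [0.0941 0.3708 2.7915] op 0.011383771872441044
4.0 [np.float64(-0.0), np.float64(-0.001)]
```

apply_moves(motion=[[[0, 0, 0, 0, 0, 0], [0, 0, 0, 0, 0, 0], [0, 0, 0, 0, 0, 0], [0, 0, 0, 0, 0, 0], [0, 0, 0, 0, 0, 0]]], claw=-1)

```text
time: 19.35
tcp_pos: [0.5304, -0.1927, 0.1896]
tool_rot: [-179.5, -0.2, 9.7]
contact_force: [-0.5, 0.1, -0.6]
opening: 0.0825
```

apply_moves(motion=[[[0, 0, -0.06, 0, 0, 0], [0, 0, -0.09, 0, 0, 0], [0, 0, -0.09, 0, 0, 0]]])

```text
time: 19.65
tcp_pos: [0.528, -0.1934, 0.3076]
tool_rot: [-179.1, 0.2, 9.7]
contact_force: [0.8, -0.7, 0.4]
opening: 0.0855
```

Run:
```python
from h import *
st()
im,d=env.read_camera("side"); cv2.imwrite("pics/s9.png",cv2.resize(im[90:300,280:460],None,fx=2.8,fy=2.8,interpolation=2))
P=cloud("side",d)
c,s=np.cos(np.radians(FY)),np.sin(np.radians(FY)); D=P-[*FO,0]; Fr=np.stack([c*D[...,0]+s*D[...,1],-s*D[...,0]+c*D[...,1],D[...,2]],-1)*1000
P0=cloud("side",np.load("pics/side0.npz")["d"]);D=P0-[*FO,0]; F0=np.stack([c*D[...,0]+s*D[...,1],-s*D[...,0]+c*D[...,1],D[...,2]],-1)*1000
for z in range(80,220,15):
    o=[]
    for A in(F0,Fr):
        q=(abs(A[...,0])<25)&(A[...,1]>-270)&(A[...,1]<-105)&(A[...,2]>=z)&(A[...,2]<z+15); o+=[q.sum(),np.median(A[q],0) if q.any() else 0]
    print(z,*o)
```

```text
19.65 [ 0.528  -0.1934  0.3076] [-179.1399    0.2344    9.6501] F [ 0.821  -0.6662  0.442 ] op 0.0855433343874936
80 28 [ -13.7824 -117.8385   86.7194] 29 [ -13.6402 -116.7585   85.9298]
95 11 [  -1.9706 -117.1072  103.226 ] 11 [  -3.2475 -115.9311  105.4195]
110 13 [  -2.7279 -116.5238  117.2813] 12 [  -1.9799 -117.0864  117.3355]
125 23 [  -4.1906 -116.1025  131.2925] 23 [  -4.7901 -117.176   132.8047]
140 24 [  -4.4403 -117.7913  147.8168] 23 [  -3.8148 -116.6801  149.5242]
155 39 [  -0.8881 -118.0419  162.0202] 39 [  -1.3609 -118.3716  161.7051]
170 40 [  -1.9475 -119.1172  177.5435] 39 [  -1.4907 -119.4497  177.207 ]
185 40 [  -1.437  -121.0284  193.0698] 40 [  -1.806  -120.5859  193.0565]
200 44 [  -0.41   -123.1503  207.8842] 47 [  -0.2482 -124.1271  207.8889]
215 0 0 0 0
```

View pics/s9.png

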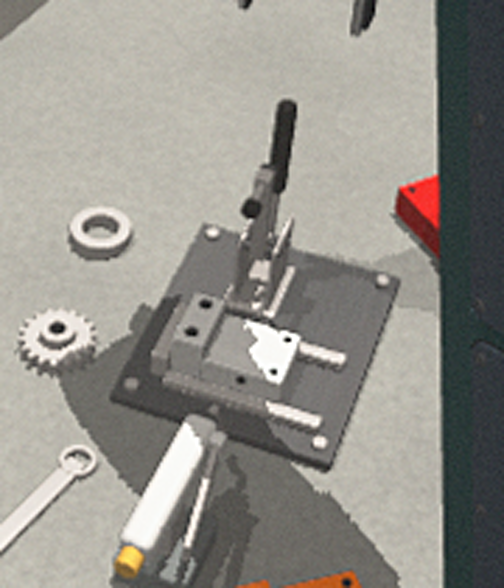

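The clamp is fully open, its handle profile matching the start to about 1 mm. The block is flush on the stop (crop (165,345)) and the trigger is free. One last numeric check, then hand in.

Run:
```python
from h import *
im,d=env.read_camera("side"); P=cloud("side",d); P0=cloud("side",np.load("pics/side0.npz")["d"])
c,s=np.cos(np.radians(FY)),np.sin(np.radians(FY))
for n,A in(("start",P0),("now",P)):
    D=(A-[*FO,0])*1000; x=c*D[...,0]+s*D[...,1]; y=-s*D[...,0]+c*D[...,1]; z=D[...,2]
    L=(abs(y)<25)&(z>40)&(z<48)&(x<15)&(x>-110); S=(abs(y)<25)&(z>56)&(z<66)&(x>-60)&(x<70)
    print(n,"land x",np.percentile(x[L],[1,50,99]),"shoulder x",np.percentile(x[S],[1,50,99]))
for q in("gear","bearing","wrench"): print(q,[(np.round(r["location"],1),round(r["p"],2)) for r in env.search_frame("side",q)[:1]])
st(); env.sign_off()
```

```text
start land x [-83.2921 -48.8493 -12.7922] shoulder x [-12.8483   0.5488  14.9834]
now land x [-59.5756 -23.6967  11.0634] shoulder x [10.7944 25.0128 39.0311]
gear [(array([302.3, 212. ]), 0.98)]
bearing []
wrench [(array([284.4, 276.5]), 0.62)]
19.9 [ 0.5285 -0.1936  0.306 ] [-179.1768    0.1851    9.6538] F [-0.3081 -0.0809 -0.2377] op 0.08530685823637298
the job is handed in; nothing more can be done
```

The job is done and handed in at 19.9 s, with the gripper clear of everything.

- **Block:** I pushed it about 24 mm along the nest until the force rose to about 20 N against the stop. At the end it spans x -60 to +39 mm in the fixture frame; home is -60 to +40.
- **Clamp shut:** I swung the handle to level. The depth readings showed the grip level along its length, with the foot on the land behind the shoulder.
- **Trigger:** I squeezed the white gun's trigger and held it at its stop for about 1.5 s. The opening stalled at 31 mm whatever I commanded, then I let it go, and it looked free in the last picture.
- **Clamp open:** I swung the handle back. It slipped out of the pads during the last degrees, but the depth profile matches the open start pose to about 1 mm.

**Other checks:** Forces stayed about 20 N or less at every reading. The gear and wrench were found at their starting pixels. The network missed the bearing ring in the last frame; the last viewed picture shows it lying on the bench beside the gear, and I never went near it. The two cameras disagreed by about 3 mm on the fixture and up to about 5 mm on the gun. I used the averages, and contact with the handle and trigger bore them out.

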